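Ready the ballast wagon and hold up the full shot tin

ROBOT

A 6-joint arm with a two-finger parallel gripper is mounted at the origin on the work surface. World frame = base frame: x ahead of the robot, y to its left, z up, the work surface at z = 0. Lengths are in m, angles in rad, forces in N, time in s.
With the tool pointing down it reaches from about 0.3 to 0.85 m from the base axis. Payload 4.2 kg.
Tool frame: the origin (TCP) lies at the very end of the fingers, on their centre line; the grasp point (between the pads) lies 19 mm behind it (grasp_offset is the distance from the TCP to the grasp point, in m); z points along the fingers, y is the line along which they close (so a half turn about z gives the same grasp; the last joint's range is limited). The gripper opens to 91 mm and grips with 3 to 60 N. Pads are 32 mm wide; open, the fingers measure 118 mm over their backs; the gripper's body (76 mm by 178 mm) begins 60 mm behind the grasp point.
Start: joints at [-1.301, 0.32, 1.565, -0, 1.257, -0.02], TCP at [0.164, -0.551, 0.214] pointing down, gripper open.
Joint ranges: [-3.11, 3.11], [-0.84, 2.01], [0.21, 2.61], [-1.34, 4.49], [0.05, 2.63], [-2.56, 2.56]. Speed limits (rad/s): [2.57, 2.57, 3.14, 3.14, 3.14, 3.14].

INTERFACE

Orientations are given as a unit quaternion [x, y, z, w].
In Python, from cell import * gives the robot as it stands. The module is installed in compiled form; this text tells all that it offers.
- The arm moves only by the tool send_rows, never from a script. Its argument "steps" is a list of rows, each an object of numbers: "ax", "ay", "az": the turn, a rotation vector about the tool's x, y, z scaled (see below); "x", "y", "z": the shift along the tool's x, y, z scaled (see below); "hand": the gripper's target within -1 to 1 (shut at 1, half-way at 0, fully open at -1). In form: [{"ax": .., "ay": .., "az": .., "x": .., "y": .., "z": .., "hand": ..}, ...]. A call has 1 to 20 rows; each row shifts and turns the commanded pose from where the row before left it, along the tool's axes as they then stand; what a row does not reach is not made up. The controller multiplies each number of a shift by 20 cm and each number of a turn by 120 degrees. A row lasts 1/8 s, in which the tool goes at most 62.5 mm and 10.7 degrees, less where a joint would pass 70% of its speed; a pose out of reach is approached as far as the arm can. A call with a number of a shift or a turn outside -1 to 1 is refused whole. A call with a gripper value outside its range is refused whole. The fingers move at their own pace and stop on an object; the grip force is fixed at half the most. Time passes only in rows, so rows that do not move let the fingers close. It gives the time, the measured TCP pose, the force, the opening and the grip force at its end, in the units of the state.
- read_state(): the state, without advancing time (a new reading comes with each control period).
- camera(name): name is "side" or "top" or "wrist"; returns a dict with "color" (400x640x3 uint8, blue, green, red), "mtx" (3x3 intrinsics, pixels), "k1" (the pictures are not rectified: a ray, as slopes to the right and down, at radius r is drawn at 1 + k1 r^2 times it, then the intrinsics apply), "R" (3x3) and "t" (3): a world point X has camera coordinates R X + t; the wrist camera has in their place "T_tool_cam" (4x4, takes a point from camera to tool coordinates, whose origin is the TCP and whose axes are the flange's). Camera axes: x right, y down, z forward; pixel columns grow to the right and rows downward; lengths in m; the calibration is good to about 2 mm. A picture is of the moment at which its call begins: read the wrist's pose just before it. There is no depth.
- close_job(): hands the job in; it is judged then, once.
The state is a dict: "t": time; "qpos": joint angles; "qvel": joint speeds; "joint_efforts": joint torques, N m; "eef_pos": TCP position; "orientation": TCP orientation; "ft_force": force on the tool from outside, world axes, zero at the start; "wrist_torque": the same for the moment, N m; "width": finger opening in m; "finger_force": force on a finger pad.
Only numpy, scipy, OpenCV 4.12 (cv2) and the standard library are available. Lean on these libraries where they do the work, as an engineer would, in place of code of your own. Each camera call takes 0.05 s, during which the arm holds its last target. There are 200 camera calls.

TASK

First set the dark red open wagon down squarely on the siding's rails with its middle level with the little signal beside the track, and let go of it. Then heft the three identical closed tins of ballast shot to find the heaviest, putting each lighter one back upright where it stood, and finish holding the heaviest in the gripper, upright and still, over the middle of the wagon and a hand's breadth clear above it: do not put it down. Keep the tins upright throughout and leave everything else on the bench alone.

Things in the scene. Friction and masses are not known exactly. Their poses are not given: they have to be found in the camera images.
- siding: fixed flat concrete strip 100 x 340 mm, 4 mm thick, with two flush steel rails (45 mm gauge) along its middle; origin at the centre of its underside on the bench; its y axis runs along the track. The wagon's wheels stand on it 4 mm above the bench
- signal: fixed dwarf railway signal beside the siding on the side away from the robot, 72 mm tall, on a grey base 40 x 40 mm, black head with a red lens that faces the track; origin at the centre of its underside, 110 mm from the track's centre line; its y axis is parallel to the track, its x axis points away from the track. It stands at different places along the track
- wagon: loose dark red open-topped model wagon, 62 mm wide (x), 130 mm long (y, buffers to 144), 60 mm tall, about 0.28 kg; box body with 3 mm walls from 22 to 60 mm height, wheels below that do not turn; origin at the centre, at the bottom of the wheels. Starts on the bench between robot and siding. Either end may lead
- mat: fixed cork mat 110 x 360 mm, 4 mm thick, origin at the centre of its underside; the tins stand on it in a row along its y axis
- tin_a: closed round metal tin with a blue lid, 58 mm diameter, 85 mm tall, straight-sided, under 0.75 kg; origin at the centre of its underside, z up along it. Looks just like the other two tins. It stands on the cork mat (one at each end, one in the middle, about 120 mm apart); which tin stands where changes each time. One of the three tins is at least 0.15 kg heavier than each of the others
- tin_b: closed round metal tin with a blue lid, 58 mm diameter, 85 mm tall, straight-sided, under 0.75 kg; origin at the centre of its underside, z up along it. Looks just like the other two tins. It stands on the cork mat (one at each end, one in the middle, about 120 mm apart); which tin stands where changes each time. One of the three tins is at least 0.15 kg heavier than each of the others
- tin_c: closed round metal tin with a blue lid, 58 mm diameter, 85 mm tall, straight-sided, under 0.75 kg; origin at the centre of its underside, z up along it. Looks just like the other two tins. It stands on the cork mat (one at each end, one in the middle, about 120 mm apart); which tin stands where changes each time. One of the three tins is at least 0.15 kg heavier than each of the others
- tree_a: bystander: loose model fir 112 mm tall, 52 mm wide, origin at the bottom; leave it alone
- tree_b: bystander: loose model fir 106 mm tall, 50 mm wide, origin at the bottom; leave it alone
- car: bystander: loose yellow model car 78 x 34 x 32 mm, origin at the bottom; leave it alone
- paint_jar: bystander: loose green paint jar, 44 mm diameter, 55 mm tall, origin at the bottom; leave it alone
- glue: bystander: loose white glue bottle with orange cap, 42 mm diameter, 110 mm tall, origin at the bottom; leave it alone
- mug: bystander: loose blue mug, 76 mm diameter, 88 mm tall, handle at its +y, origin at the bottom; leave it alone
- screwdriver: bystander: loose screwdriver 170 mm long lying along its x axis, origin at the bottom; leave it alone
There are look-alikes about, which are no part of the job. Several things look just like the wagon: the one meant starts farthest from the robot's base.

How it is judged:
On the way, in this order (a step that is already met when the one before it is completed fails the run):
1. the wagon stands on the siding, level with the signal, let go (x of wagon in the frame of siding between -0.01 and 0.01 m and y of wagon in the frame of signal between -0.015 and 0.015 m and angle between the y axis of wagon and the y axis of siding, either way round below 0.1 rad and angle between wagon's own z axis and vertical below 0.08 rad and height (world z) of wagon below 0.009 m and linear speed of wagon below 0.02 m/s and contact force between wagon and the arm below 0.1 N and contact force between wagon and the fingers below 0.1 N), for 0.2 s.
2. the heaviest tin is held over the wagon, the two lighter ones stand back on the mat (((horizontal distance between tin_a and wagon below 0.03 m and z of tin_a in the frame of wagon above 0.085 m and angle between tin_a's own z axis and vertical below 0.2 rad and linear speed of tin_a below 0.03 m/s and contact force between tin_a and the fingers above 2 N and contact force between tin_a and wagon below 0.1 N and distance of each of tin_b, tin_c from where it was at the start of the episode below 0.03 m and angle between each of tin_b, tin_c's own z axis and vertical below 0.1 rad and linear speed of each of tin_b, tin_c below 0.02 m/s and contact force between each of tin_b, tin_c and the fingers below 0.1 N and contact force between tin_b and mat between 1 and 4.5 N and contact force between tin_c and mat between 1 and 4.5 N) or (horizontal distance between tin_b and wagon below 0.03 m and z of tin_b in the frame of wagon above 0.085 m and angle between tin_b's own z axis and vertical below 0.2 rad and linear speed of tin_b below 0.03 m/s and contact force between tin_b and the fingers above 2 N and contact force between tin_b and wagon below 0.1 N and distance of each of tin_a, tin_c from where it was at the start of the episode below 0.03 m and angle between each of tin_a, tin_c's own z axis and vertical below 0.1 rad and linear speed of each of tin_a, tin_c below 0.02 m/s and contact force between each of tin_a, tin_c and the fingers below 0.1 N and contact force between tin_a and mat between 1 and 4.5 N and contact force between tin_c and mat between 1 and 4.5 N) or (horizontal distance between tin_c and wagon below 0.03 m and z of tin_c in the frame of wagon above 0.085 m and angle between tin_c's own z axis and vertical below 0.2 rad and linear speed of tin_c below 0.03 m/s and contact force between tin_c and the fingers above 2 N and contact force between tin_c and wagon below 0.1 N and distance of each of tin_a, tin_b from where it was at the start of the episode below 0.03 m and angle between each of tin_a, tin_b's own z axis and vertical below 0.1 rad and linear speed of each of tin_a, tin_b below 0.02 m/s and contact force between each of tin_a, tin_b and the fingers below 0.1 N and contact force between tin_a and mat between 1 and 4.5 N and contact force between tin_b and mat between 1 and 4.5 N))), for 0.2 s.
At the end, for the whole second after the job is handed in: Wagon free on the siding: within 10 mm of the track centre line, 15 mm of level with the signal, 0.1 rad of the track. Heaviest tin held still, upright (0.2 rad), 25 mm or more above the rim, within 30 mm of the wagon centre. Other tins upright, within 30 mm of their starts (all of step 1 and ((horizontal distance between tin_a and wagon below 0.03 m and z of tin_a in the frame of wagon above 0.085 m and angle between tin_a's own z axis and vertical below 0.2 rad and linear speed of tin_a below 0.03 m/s and contact force between tin_a and the fingers above 2 N and contact force between tin_a and wagon below 0.1 N and distance of each of tin_b, tin_c from where it was at the start of the episode below 0.03 m and angle between each of tin_b, tin_c's own z axis and vertical below 0.1 rad and linear speed of each of tin_b, tin_c below 0.02 m/s and contact force between each of tin_b, tin_c and the fingers below 0.1 N and contact force between tin_b and mat between 1 and 4.5 N and contact force between tin_c and mat between 1 and 4.5 N) or (horizontal distance between tin_b and wagon below 0.03 m and z of tin_b in the frame of wagon above 0.085 m and angle between tin_b's own z axis and vertical below 0.2 rad and linear speed of tin_b below 0.03 m/s and contact force between tin_b and the fingers above 2 N and contact force between tin_b and wagon below 0.1 N and distance of each of tin_a, tin_c from where it was at the start of the episode below 0.03 m and angle between each of tin_a, tin_c's own z axis and vertical below 0.1 rad and linear speed of each of tin_a, tin_c below 0.02 m/s and contact force between each of tin_a, tin_c and the fingers below 0.1 N and contact force between tin_a and mat between 1 and 4.5 N and contact force between tin_c and mat between 1 and 4.5 N) or (horizontal distance between tin_c and wagon below 0.03 m and z of tin_c in the frame of wagon above 0.085 m and angle between tin_c's own z axis and vertical below 0.2 rad and linear speed of tin_c below 0.03 m/s and contact force between tin_c and the fingers above 2 N and contact force between tin_c and wagon below 0.1 N and distance of each of tin_a, tin_b from where it was at the start of the episode below 0.03 m and angle between each of tin_a, tin_b's own z axis and vertical below 0.1 rad and linear speed of each of tin_a, tin_b below 0.02 m/s and contact force between each of tin_a, tin_b and the fingers below 0.1 N and contact force between tin_a and mat between 1 and 4.5 N and contact force between tin_b and mat between 1 and 4.5 N))); the arm keeps its last pose, push and grip.
It fails at once if a bystander is disturbed (moved over 30 mm) (distance of any of tree_a, tree_b, car, paint_jar, glue, mug, screwdriver from where it was at the start of the episode above 0.03 m).
It fails at once if a tin is tipped (over 0.6 rad) (angle between any of tin_a, tin_b, tin_c's own z axis and vertical above 0.6 rad).
It also fails if it takes over 70 s, if anything falls off the work surface, if the arm or the gripper's body presses on something with over 40 N, if the wrist force passes 120 N, or if a joint passes its speed limit or range.

## Working session

There is one attempt and no reset: what is moved stays moved. The work goes in short steps, Python scripts to look and compute and a tool call to move; the robot and the scene stay as the last step left them, time stands still between calls to the robot, and variables do not carry over. Pictures are saved under pics/ and viewed, at most 10 in all, crops included, and the job is handed in when it is done.

Besides the shell and the picture viewer there is one more tool, called after "Emit:" by a JSON object that holds its "method" and its "body", one argument or row to a line. send_rows: Moves the arm, as the interface text tells. Its arguments: {"type":"object","properties":{"steps":{"type":"array"}},"required":["steps"]}

```bash
mkdir -p pics; cat > h.py <<'E'
from cell import *
import numpy as np, cv2
from scipy.spatial.transform import Rotation as Ro
def shot(n, fn=None):
    s=read_state(); c=camera(n)
    if n=='wrist':
        T=np.eye(4); T[:3,:3]=Ro.from_quat(s['orientation']).as_matrix(); T[:3,3]=s['eef_pos']
        W=T@np.array(c['T_tool_cam']); c['R']=W[:3,:3].T; c['t']=-c['R']@W[:3,3]
    if fn: cv2.imwrite('pics/'+fn,c['color'])
    return c
def ray(c,px):
    K=np.array(c['mtx']); d=(np.array(px,float)-K[:2,2])/[K[0,0],K[1,1]]
    u=d.copy()
    for _ in range(20): u=d/(1+c['k1']*(u@u))
    R=np.array(c['R']); o=-R.T@np.array(c['t']); v=R.T@np.array([u[0],u[1],1]); return o,v/np.linalg.norm(v)
def onz(c,px,z):
    o,v=ray(c,px); return o+v*(z-o[2])/v[2]
def tri(*cp):
    A=0;b=0
    for c,px in cp:
        o,v=ray(c,px); P=np.eye(3)-np.outer(v,v); A=A+P; b=b+P@o
    return np.linalg.solve(A,b)
def proj(c,X):
    p=np.array(c['R'])@np.array(X)+np.array(c['t']); u=p[:2]/p[2]; u=u*(1+c['k1']*(u@u)); K=np.array(c['mtx']); return u*[K[0,0],K[1,1]]+K[:2,2]
E
python3 - <<'E'
from h import *
for n in('top','side'):
    c=shot(n,n+'0.png'); print(n,c['mtx'],c['k1'],-np.array(c['R']).T@c['t'],c['R'])
c=shot('wrist'); print(c['T_tool_cam'],c['mtx'])
s=read_state(); print(s)
E
```

```text
top [[455.05151746   0.         324.52168957]
 [  0.         455.05151746 197.19629713]
 [  0.           0.           1.        ]] -0.052031143227368695 [0.38463328 0.04896339 1.21763026] [[-0.02455647 -0.99961903 -0.01260065]
 [-0.99507378  0.02565192 -0.09576095]
 [ 0.0960477   0.01018702 -0.9953246 ]]
side [[386.89878345   0.         321.35045227]
 [  0.         386.89878345 198.802688  ]
 [  0.           0.           1.        ]] 0.008012603623962349 [0.18134166 0.62639856 0.77588035] [[-0.87946286 -0.4756776  -0.01661012]
 [-0.34431224  0.65990551 -0.6678127 ]
 [ 0.32862465 -0.5815974  -0.74414401]]
[[ 1.57773782e-04 -9.67354212e-01 -2.53428104e-01  7.10951584e-02]
 [ 9.99999183e-01 -1.68919217e-04  1.26733525e-03 -1.24587999e-04]
 [-1.26877097e-03 -2.53428097e-01  9.67353395e-01 -1.70513411e-01]
 [ 0.00000000e+00  0.00000000e+00  0.00000000e+00  1.00000000e+00]] [[282.05853398   0.         318.39482435]
 [  0.         282.05853398 200.94941197]
 [  0.           0.           1.        ]]
{'t': 0.15, 'qpos': array([-1.30098627e+00,  3.20125273e-01,  1.56536049e+00,  2.01201317e-05,
        1.25738991e+00, -1.99719448e-02]), 'qvel': array([ 0.00037708, -0.00017894, -0.0036062 ,  0.00137669, -0.00086874,
       -0.00094937]), 'joint_efforts': array([ 1.03622839e-03, -4.12774587e+01, -2.32155544e+01,  7.28587294e-02,
        4.33984282e-02, -9.47713306e-05]), 'eef_pos': array([ 0.16422816, -0.55067011,  0.21333965]), 'orientation': array([ 9.89521895e-01,  1.44381468e-01, -7.04349547e-05, -6.37702282e-04]), 'ft_force': array([-0.05342988, -0.09762739, -0.52822434]), 'wrist_torque': array([ 0.04870956, -0.03684184, -0.02492477]), 'finger_force': 0.0, 'width': 0.09128600864708639}
```

View pics/top0.png

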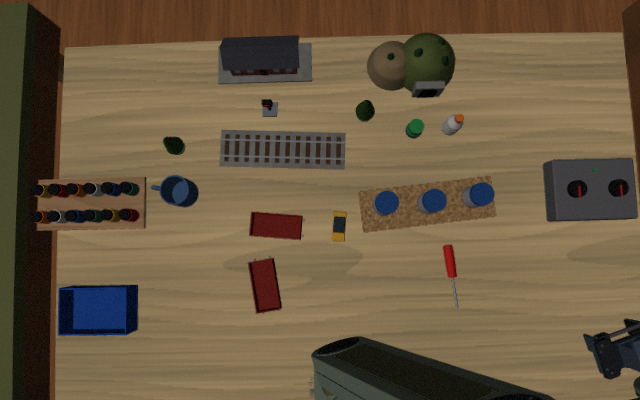

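View pics/side0.png

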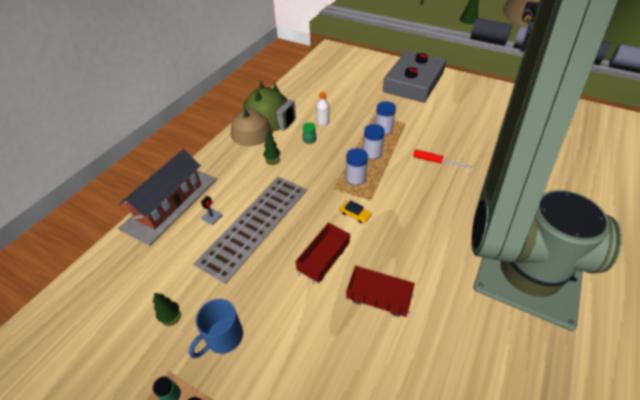

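Top view: the wagon candidates are the dark red ones at (276,226) and (265,286). The siding is at (283,150), the signal at (268,107) and the tins at (387,203), (433,201) and (481,194). The (276,226) wagon looks farther from the base. I'll measure it and check it in one close crop.

```bash
python3 - <<'E'
from h import *
T=shot('top');S=shot('side')
def seg(c,f,amin):
    h=cv2.cvtColor(c['color'],cv2.COLOR_BGR2HSV).astype(int); m=f(h).astype(np.uint8)
    n,l,st,ce=cv2.connectedComponentsWithStats(m)
    return [(st[i],ce[i].round(1),cv2.minAreaRect(np.argwhere(l==i)[:,::-1].astype(np.float32))) for i in range(1,n) if st[i,4]>amin]
red=lambda h:((h[...,0]<8)|(h[...,0]>172))&(h[...,1]>130)&(h[...,2]>40)
blue=lambda h:(h[...,0]>100)&(h[...,0]<125)&(h[...,1]>150)&(h[...,2]>60)
for n,c in(('top',T),('side',S)):
    for nm,f in(('red',red),('blue',blue)):
        for st,ce,r in seg(c,f,60):
            print(n,nm,st,ce,[np.round(q,1) for q in r], 'at z.06/.085',onz(c,r[0],.06 if nm=='red' else .085).round(3))
for p in [(276,226),(265,286)]: 
    q=onz(T,p,.06); print(p,q.round(3),np.hypot(q[0],q[1]))
a=cv2.resize(T['color'][90:320,200:350],None,fx=2.6,fy=2.6,interpolation=cv2.INTER_CUBIC)
b=cv2.resize(S['color'][180:320,190:340],None,fx=2.6,fy=2.6,interpolation=cv2.INTER_CUBIC)
o=np.zeros((600,790,3),np.uint8); o[:a.shape[0],:a.shape[1]]=a; o[:b.shape[0],400:400+b.shape[1]]=b
cv2.imwrite('pics/crop.png',np.clip(o*1.5,0,255).astype(np.uint8))
E
```

```text
top red [ 250  212   52   27 1153] [276.  225.2] [array([275.3, 225.1]), array([50.7, 23.6]), np.float64(4.6)] at z.06/.085 [0.428 0.188 0.06 ]
top red [443 245  14  33 298] [449.5 260.5] [array([449.6, 260.8]), array([32.7,  9.4]), np.float64(80.5)] at z.06/.085 [ 0.327 -0.251  0.06 ]
top red [ 248  259   33   54 1163] [264.6 285.1] [array([264. , 285.5]), array([51.3, 24.5]), np.float64(80.5)] at z.06/.085 [0.277 0.219 0.06 ]
top blue [470 183  24  22 404] [481.6 193.5] [array([481.5, 193.5]), array([21.9, 21.9]), np.float64(63.4)] at z.06/.085 [ 0.493 -0.333  0.085]
top blue [423 189  23  23 410] [433.9 199.9] [array([434., 200.]), array([21.5, 22.4]), np.float64(63.4)] at z.06/.085 [ 0.48  -0.213  0.085]
top blue [375 191  24  23 407] [386.5 201.9] [array([386.6, 201.7]), array([21.5, 22.8]), np.float64(63.4)] at z.06/.085 [ 0.479 -0.094  0.085]
top blue [  58  287   69   48 2381] [ 98.2 308.8] [array([ 92. , 310.5]), array([47., 68.]), np.float64(90.0)] at z.06/.085 [0.224 0.649 0.085]
side red [413 150  30  13 230] [427.7 156. ] [array([427.9, 156.1]), array([29.8,  8. ]), np.f
[... 453 characters left out ...]
z.06/.085 [0.272 0.234 0.06 ]
side blue [378 103  17  13 183] [385.7 108.6] [array([386., 109.]), array([12., 16.]), np.float64(90.0)] at z.06/.085 [ 0.487 -0.324  0.085]
side blue [365 125  19  15 233] [373.9 132. ] [array([374., 132.]), array([14., 18.]), np.float64(90.0)] at z.06/.085 [ 0.475 -0.206  0.085]
side blue [347 149  20  17 272] [356.7 157.2] [array([356.5, 157. ]), array([16., 19.]), np.float64(90.0)] at z.06/.085 [ 0.475 -0.088  0.085]
side blue [ 194  301   44   51 1391] [219.6 325.9] [array([219.4, 325.6]), array([41.4, 49.5]), np.float64(13.2)] at z.06/.085 [0.504 0.453 0.085]
(276, 226) [0.426 0.186 0.06 ] 0.464773393619717
(265, 286) [0.275 0.216 0.06 ] 0.3502249537833015
```

View pics/crop.png

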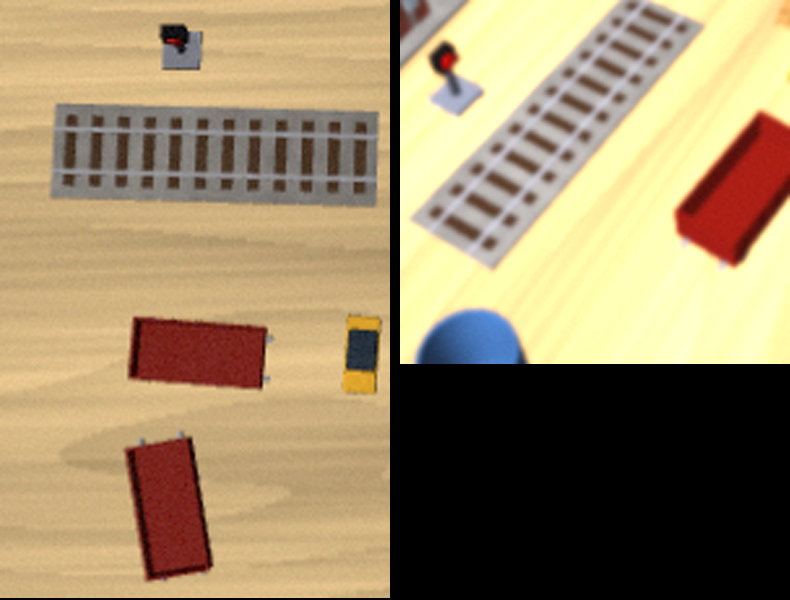

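The chosen wagon's rim runs through crop corners (133,317), (268,327), (262,389) and (128,379). It is the farther one, at 0.465 m against 0.350 m. The siding and the signal base are both clear. Next I compute the poses.

```bash
python3 - <<'E'
from h import *
T=shot('top');S=shot('side')
tp=lambda p:(200-.3+p[0]/2.6,90-.3+p[1]/2.6)
sp=lambda p:(190-.3+(p[0]-400)/2.6,180-.3+p[1]/2.6)
for nm,L,z in(('wagon',[(133,317),(268,327),(262,389),(128,379)],.06),('siding',[(55,103),(378,112),(376,206),(51,197)],.004),('sigbase',[(163,30),(202,31),(201,70),(163,68)],.003)):
    P=np.array([onz(T,tp(p),z) for p in L]); print(nm,P.round(4)[:,:2].tolist(),P.mean(0).round(4))
    d=(P[0]+P[3]-P[1]-P[2]); print(' yaw of long axis',np.degrees(np.arctan2(d[1],d[0])))
for nm,a,b in(('sid L near',(51,197),(494,268)),('sid L far',(55,103),(413,217)),('sid R near',(376,206),(704,24)),('wagon near-left top',(128,379),(738,266)),('wag farleft top',(133,317),(677,210)),('sig base Rnear',(163,68),(461,115)),):
    print(nm,tri((T,tp(a)),(S,sp(b))).round(4))
for a,b in(((481.6,193.5),(385.7,108.6)),((433.9,199.9),(373.9,132)),((386.5,201.9),(356.7,157.2))): print('tin',tri((T,a),(S,b)).round(4))
s=read_state(); R=Ro.from_quat(s['orientation']).as_matrix(); print(R.round(3))
E
```

```text
wagon [[0.4641, 0.25], [0.451, 0.1174], [0.3906, 0.1244], [0.4035, 0.2556]] [0.4273 0.1869 0.06  ]
 yaw of long axis 84.37378838408709
siding [[0.6957, 0.3405], [0.6762, 0.0012], [0.5769, 0.0062], [0.5956, 0.3447]] [0.6361 0.1731 0.004 ]
 yaw of long axis 86.77266791648812
sigbase [[0.7714, 0.2258], [0.769, 0.1844], [0.7268, 0.186], [0.7301, 0.2261]] [0.7493 0.2056 0.003 ]
 yaw of long axis 85.95342365829603
sid L near [ 5.954e-01  3.451e-01 -2.000e-04]
sid L far [0.6937 0.3393 0.0017]
sid R near [ 0.5777  0.006  -0.0007]
wagon near-left top [0.4012 0.2597 0.0302]
wag farleft top [0.4629 0.2499 0.0569]
sig base Rnear [0.7291 0.2255 0.0014]
tin [ 0.493  -0.3367  0.0764]
tin [ 0.4798 -0.2147  0.0771]
tin [ 0.478  -0.0951  0.077 ]
[[ 0.958  0.286 -0.   ]
 [ 0.286 -0.958  0.   ]
 [-0.    -0.    -1.   ]]
```

Emit:
{"method": "send_rows", "body": {
  "steps": [
    {"az":-0.081,"z":-0.033,"hand":-1},
    {"az":-0.081,"z":-0.033,"hand":-1},
    {"az":-0.081,"z":-0.033,"hand":-1},
    {"az":-0.081,"z":-0.033,"hand":-1},
    {"az":-0.081,"z":-0.033,"hand":-1},
    {"az":-0.081,"z":-0.033,"hand":-1},
    {"az":-0.08,"z":-0.033,"hand":-1},
    {"x":0.29,"y":0.073,"hand":-1},
    {"x":0.29,"y":0.073,"hand":-1},
    {"x":0.29,"y":0.073,"hand":-1},
    {"x":0.29,"y":0.073,"hand":-1},
    {"x":0.29,"y":0.073,"hand":-1},
    {"x":0.29,"y":0.073,"hand":-1},
    {"x":0.29,"y":0.073,"hand":-1},
    {"x":0.29,"y":0.073,"hand":-1},
    {"x":0.29,"y":0.073,"hand":-1},
    {"x":0.29,"y":0.073,"hand":-1},
    {"x":0.29,"y":0.073,"hand":-1},
    {"x":0.29,"y":0.073,"hand":-1},
    {"hand":-1}
  ]
}}

```text
invalid input
```

```bash
cat >> h.py <<'E'
def go(x,y,z,yaw):  # shift in tool axes after turning to tool-x yaw, in row units (sum), plus turn
    s=read_state(); R=Ro.from_quat(s['orientation']).as_matrix(); p=s['eef_pos']
    y0=np.degrees(np.arctan2(R[1,0],R[0,0])); w=np.radians(yaw); F=np.array([[np.cos(w),np.sin(w),0],[np.sin(w),-np.cos(w),0],[0,0,-1]]).T
    d=F.T@(np.array([x,y,z])-p)
    print('at',np.round(p,4),'yaw',round(y0,2),'tilt',np.degrees(np.arccos(-R[2,2])).round(2),'| turn az',round((y0-yaw)/120,4),'shift',np.round(d/.2,4),'w',s['width'].__round__(4),'F',np.round(s['ft_force'],2),'ff',s['finger_force'],'t',round(s['t'],2))
E
python3 - <<'E'
from h import *
go(.427,.187,.26,84.4)
c=shot('wrist','w1.png')
E
```

```text
at [ 0.1643 -0.5509  0.2138] yaw 16.6 tilt 0.02 | turn az -0.565 shift [ 3.8002  0.9473 -0.2311] w 0.0912 F [-0.24  0.56  1.06] ff 0.0 t 0.35
```

View pics/w1.png

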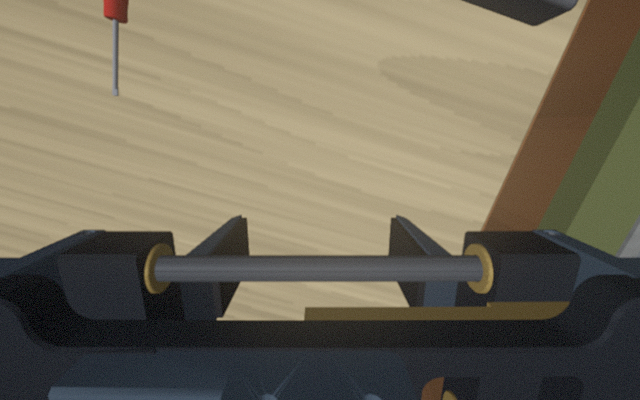

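The wrist view shows the finger tips at (240,220) and (400,220), with the free bench seen above them (tool +x). The call was refused, so every key is needed in each row.

Emit:
{"method": "send_rows", "body": {
  "steps": [
    {"ax":0,"ay":0,"az":-0.081,"x":0,"y":0,"z":-0.033,"hand":-1},
    {"ax":0,"ay":0,"az":-0.081,"x":0,"y":0,"z":-0.033,"hand":-1},
    {"ax":0,"ay":0,"az":-0.081,"x":0,"y":0,"z":-0.033,"hand":-1},
    {"ax":0,"ay":0,"az":-0.081,"x":0,"y":0,"z":-0.033,"hand":-1},
    {"ax":0,"ay":0,"az":-0.081,"x":0,"y":0,"z":-0.033,"hand":-1},
    {"ax":0,"ay":0,"az":-0.08,"x":0,"y":0,"z":-0.033,"hand":-1},
    {"ax":0,"ay":0,"az":-0.08,"x":0,"y":0,"z":-0.033,"hand":-1},
    {"ax":0,"ay":0,"az":0,"x":0.29,"y":0.073,"z":0,"hand":-1},
    {"ax":0,"ay":0,"az":0,"x":0.29,"y":0.073,"z":0,"hand":-1},
    {"ax":0,"ay":0,"az":0,"x":0.29,"y":0.073,"z":0,"hand":-1},
    {"ax":0,"ay":0,"az":0,"x":0.29,"y":0.073,"z":0,"hand":-1},
    {"ax":0,"ay":0,"az":0,"x":0.29,"y":0.073,"z":0,"hand":-1},
    {"ax":0,"ay":0,"az":0,"x":0.29,"y":0.073,"z":0,"hand":-1},
    {"ax":0,"ay":0,"az":0,"x":0.29,"y":0.073,"z":0,"hand":-1},
    {"ax":0,"ay":0,"az":0,"x":0.29,"y":0.073,"z":0,"hand":-1},
    {"ax":0,"ay":0,"az":0,"x":0.29,"y":0.073,"z":0,"hand":-1},
    {"ax":0,"ay":0,"az":0,"x":0.29,"y":0.073,"z":0,"hand":-1},
    {"ax":0,"ay":0,"az":0,"x":0.29,"y":0.073,"z":0,"hand":-1},
    {"ax":0,"ay":0,"az":0,"x":0,"y":0,"z":0,"hand":-1},
    {"ax":0,"ay":0,"az":0,"x":0,"y":0,"z":0,"hand":-1}
  ]
}}

```text
t: 2.9
eef_pos: [0.386, 0.068, 0.26]
orientation: [0.74, 0.672, -0.0, 0.0]
ft_force: [-0.6, 0.2, 0.1]
width: 0.0912
finger_force: 0.0
```

```bash
python3 - <<'E'
from h import *
go(.427,.187,.26,84.4)
c=shot('wrist','w2.png')
E
```

```text
at [0.386 0.068 0.26 ] yaw 84.46 tilt 0.06 | turn az 0.0005 shift [ 6.121e-01  1.460e-01 -1.000e-04] w 0.0912 F [-0.56  0.2   0.09] ff 0.0 t 2.9
```

View pics/w2.png

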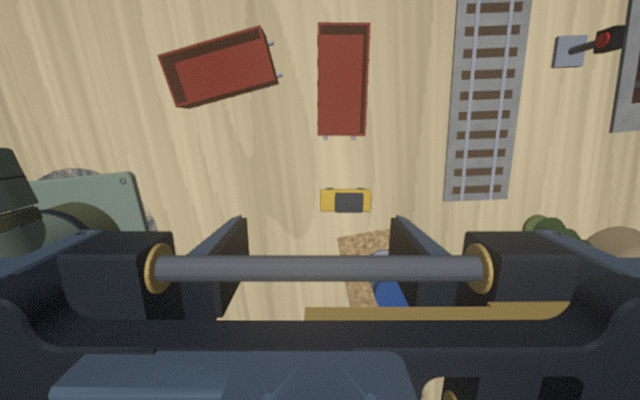

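The wrist view from the halfway point shows the wagon rim at (318,23), (370,24), (366,135) and (317,135). The siding's end corners are at (444,200) and (508,200), and the signal base is at (570,52). I'll compute the poses from this second view.

```bash
python3 - <<'E'
from h import *
c=shot('wrist');T=shot('top')
P=np.array([onz(c,p,.06) for p in[(318,23),(370,24),(366,135),(317,135)]]);print(P.round(4)[:,:2].tolist(),P.mean(0).round(4))
d=P[0]+P[1]-P[2]-P[3];print('yaw',np.degrees(np.arctan2(d[1],d[0])), np.linalg.norm(d)/2)
tp=lambda p:(200-.3+p[0]/2.6,90-.3+p[1]/2.6)
for a,b in(((133,317),(370,24)),((128,379),(318,23)),((268,327),(366,135)),((262,389),(317,135)),((378,112),(508,200)),((376,206),(444,200))): print(tri((T,tp(a)),(c,b)).round(4))
P=np.array([onz(c,p,.003) for p in[(556,37),(587,36),(585,68),(553,67)]]);print('sig',P.round(4)[:,:2].tolist(),P.mean(0).round(4))
# rail/siding edges
for l in([(444,200),(458,0)],[(508,200),(531,0)]):
    A,B=[onz(c,p,.004) for p in l]; print('edge',A.round(4),B.round(4),np.degrees(np.arctan2(B[1]-A[1],B[0]-A[0])))
g=cv2.cvtColor(c['color'],cv2.COLOR_BGR2HSV).astype(int)
m=((g[...,0]<8)|(g[...,0]>172))&(g[...,1]>110)&(g[...,2]>30); m[:, :300]=0; m[150:]=0; m[:,400:]=0
print(cv2.boxPoints(cv2.minAreaRect(np.argwhere(m)[:,::-1].astype(np.float32))))
E
```

```text
[[0.4039, 0.2553], [0.4644, 0.2484], [0.4525, 0.1221], [0.3901, 0.1283]] [0.4277 0.1885 0.06  ]
yaw 84.2017892560451 0.1273315420154867
[0.465  0.2505 0.0546]
[0.4037 0.2558 0.0587]
[0.4535 0.1199 0.0443]
[0.3903 0.1271 0.0205]
[0.6744 0.0011 0.0103]
[0.5782 0.0069 0.001 ]
sig [[0.7294, 0.2259], [0.7724, 0.2234], [0.775, 0.1822], [0.7292, 0.1877]] [0.7515 0.2048 0.003 ]
edge [0.5778 0.0087 0.004 ] [0.5931 0.2825 0.004 ] 86.80130686297655
edge [ 0.6784 -0.0013  0.004 ] [0.6904 0.2738 0.004 ] 87.50315034209247
[[317.99997 133.99998]
 [317.99997  22.     ]
 [367.99997  22.     ]
 [367.99997 133.99998]]
```

Emit:
{"method": "send_rows", "body": {
  "steps": [
    {"ax":0,"ay":0,"az":0,"x":0.206,"y":0.05,"z":0,"hand":-1},
    {"ax":0,"ay":0,"az":0,"x":0.206,"y":0.049,"z":0,"hand":-1},
    {"ax":0,"ay":0,"az":0,"x":0.206,"y":0.049,"z":0.1,"hand":-1},
    {"ax":0,"ay":0,"az":0,"x":0,"y":0,"z":0.28,"hand":-1},
    {"ax":0,"ay":0,"az":0,"x":0,"y":0,"z":0.28,"hand":-1},
    {"ax":0,"ay":0,"az":0,"x":0,"y":0,"z":0.2,"hand":-1},
    {"ax":0,"ay":0,"az":0,"x":0,"y":0,"z":0.2,"hand":-1},
    {"ax":0,"ay":0,"az":0,"x":0,"y":0,"z":0.1,"hand":-1},
    {"ax":0,"ay":0,"az":0,"x":0,"y":0,"z":0,"hand":-1},
    {"ax":0,"ay":0,"az":0,"x":0,"y":0,"z":0,"hand":1},
    {"ax":0,"ay":0,"az":0,"x":0,"y":0,"z":0,"hand":1},
    {"ax":0,"ay":0,"az":0,"x":0,"y":0,"z":0,"hand":1},
    {"ax":0,"ay":0,"az":0,"x":0,"y":0,"z":0,"hand":1},
    {"ax":0,"ay":0,"az":0,"x":0,"y":0,"z":0,"hand":1}
  ]
}}

```text
t: 4.8
eef_pos: [0.4279, 0.1884, 0.0288]
orientation: [0.741, 0.672, 0.0, 0.0]
ft_force: [-1.6, -1.3, 5.9]
width: 0.0618
finger_force: 30.0
```

```bash
python3 - <<'E'
from h import *
go(.638,.211,.033,87.0)
E
```

```text
at [0.4279 0.1884 0.0288] yaw 84.4 tilt 0.03 | turn az -0.0217 shift [ 0.1678  1.0431 -0.0211] w 0.0618 F [-1.65 -1.3   5.9 ] ff 30.00012069940567 t 4.8
```

Emit:
{"method": "send_rows", "body": {
  "steps": [
    {"ax":0,"ay":0,"az":0,"x":0,"y":0,"z":-0.1,"hand":1},
    {"ax":0,"ay":0,"az":0,"x":0,"y":0,"z":-0.2,"hand":1},
    {"ax":0,"ay":0,"az":-0.0217,"x":0.02,"y":0.1,"z":0,"hand":1},
    {"ax":0,"ay":0,"az":0,"x":0.03,"y":0.19,"z":0,"hand":1},
    {"ax":0,"ay":0,"az":0,"x":0.03,"y":0.19,"z":0,"hand":1},
    {"ax":0,"ay":0,"az":0,"x":0.03,"y":0.19,"z":0,"hand":1},
    {"ax":0,"ay":0,"az":0,"x":0.03,"y":0.19,"z":0,"hand":1},
    {"ax":0,"ay":0,"az":0,"x":0.028,"y":0.183,"z":0,"hand":1},
    {"ax":0,"ay":0,"az":0,"x":0,"y":0,"z":0,"hand":1},
    {"ax":0,"ay":0,"az":0,"x":0,"y":0,"z":0.15,"hand":1},
    {"ax":0,"ay":0,"az":0,"x":0,"y":0,"z":0.08,"hand":1},
    {"ax":0,"ay":0,"az":0,"x":0,"y":0,"z":0,"hand":1}
  ]
}}

```text
t: 6.3
eef_pos: [0.6361, 0.2097, 0.0403]
orientation: [0.725, 0.689, -0.002, -0.001]
ft_force: [-0.8, -0.4, -3.0]
width: 0.062
finger_force: 30.0
```

```bash
python3 - <<'E'
from h import *
go(.638,.211,.033,87.0)
E
```

```text
at [0.6361 0.2097 0.0403] yaw 87.03 tilt 0.27 | turn az 0.0002 shift [0.0068 0.0091 0.0365] w 0.062 F [-0.8  -0.37 -3.03] ff 29.997520744800568 t 6.3
```

Emit:
{"method": "send_rows", "body": {
  "steps": [
    {"ax":0,"ay":0,"az":0,"x":0.007,"y":0.009,"z":0.02,"hand":1},
    {"ax":0,"ay":0,"az":0,"x":0,"y":0,"z":0.014,"hand":1},
    {"ax":0,"ay":0,"az":0,"x":0,"y":0,"z":0,"hand":1},
    {"ax":0,"ay":0,"az":0,"x":0,"y":0,"z":0,"hand":-1},
    {"ax":0,"ay":0,"az":0,"x":0,"y":0,"z":0,"hand":-1},
    {"ax":0,"ay":0,"az":0,"x":0,"y":0,"z":0,"hand":-1},
    {"ax":0,"ay":0,"az":0,"x":0,"y":0,"z":-0.1,"hand":-1},
    {"ax":0,"ay":0,"az":0,"x":0,"y":0,"z":-0.25,"hand":-1},
    {"ax":0,"ay":0,"az":0,"x":0,"y":0,"z":-0.28,"hand":-1},
    {"ax":0,"ay":0,"az":0,"x":0,"y":0,"z":-0.28,"hand":-1},
    {"ax":0,"ay":0,"az":0,"x":-0.28,"y":-0.05,"z":-0.05,"hand":-1},
    {"ax":0,"ay":0,"az":0,"x":-0.28,"y":-0.05,"z":0,"hand":-1},
    {"ax":0,"ay":0,"az":0,"x":-0.28,"y":-0.05,"z":0,"hand":-1},
    {"ax":0,"ay":0,"az":0,"x":-0.2,"y":-0.05,"z":0,"hand":-1},
    {"ax":0,"ay":0,"az":0,"x":0,"y":0,"z":0,"hand":-1}
  ]
}}

```text
t: 8.18
eef_pos: [0.5884, 0.0033, 0.2279]
orientation: [0.727, 0.687, -0.0, 0.0]
ft_force: [0.5, 0.5, 0.3]
width: 0.091
finger_force: 0.0
```

```bash
python3 - <<'E'
from h import *
go(.4785,-.096,.26,87.0)
T=shot('top'); W=shot('wrist')
a=cv2.resize(T['color'][90:180,210:350],None,fx=4,fy=4,interpolation=cv2.INTER_CUBIC)
o=np.zeros((600,640,3),np.uint8); o[:360,:560]=a[:,:640]; o[360:]=W['color'][:240]
cv2.imwrite('pics/chk.png',np.clip(o*1.3,0,255).astype(np.uint8))
E
```

```text
at [0.5884 0.0033 0.2279] yaw 86.78 tilt 0.04 | turn az -0.0018 shift [-0.5248 -0.5226 -0.1605] w 0.091 F [0.53 0.55 0.35] ff 0.0 t 8.18
```

View pics/chk.png

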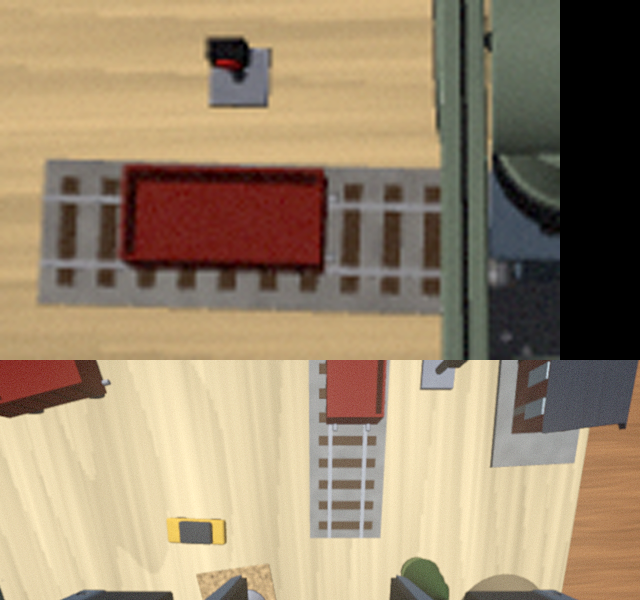

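The wagon now stands on the rails. Its rim in the crop is at (123,165), (327,170), (324,270) and (121,263), and the signal base is at about (240,77). Next I check this against the tolerances and measure the tins' positions again.

```bash
python3 - <<'E'
from h import *
T=shot('top'); S=shot('side')
tp=lambda p:(210-.4+p[0]/4,90-.4+p[1]/4)
P=np.array([onz(T,tp(p),.064) for p in[(123,165),(327,170),(324,270),(121,263)]]); print(P.round(4)[:,:2].tolist(),P.mean(0).round(4))
Q=np.array([onz(T,tp(p),.003) for p in[(209,48),(271,48),(268,107),(209,105)]]); print(Q.round(4)[:,:2].tolist(),Q.mean(0).round(4))
E=np.array([onz(T,tp(p),.004) for p in[(46,159),(38,303)]]); print(E.round(4))
u=np.array([np.sin(np.radians(3)),np.cos(np.radians(3))]); 
print('along diff',(P.mean(0)-Q.mean(0))[:2]@u,'edge mid vs wagon across',(P.mean(0)-E.mean(0))[:2]@np.array([u[1],-u[0]]))
E
```

```text
[[0.6746, 0.2751], [0.6674, 0.1425], [0.6018, 0.1455], [0.6101, 0.2767]] [0.6385 0.2099 0.064 ]
[[0.7704, 0.2273], [0.7691, 0.1845], [0.7276, 0.1871], [0.7302, 0.2276]] [0.7493 0.2066 0.003 ]
[[0.6956 0.3398 0.004 ]
 [0.5959 0.3453 0.004 ]]
along diff -0.0025347356996031386 edge mid vs wagon across -0.00029970509563635457
```

Emit:
{"method": "send_rows", "body": {
  "steps": [
    {"ax":0,"ay":0,"az":0,"x":-0.175,"y":-0.174,"z":0,"hand":-1},
    {"ax":0,"ay":0,"az":0,"x":-0.175,"y":-0.174,"z":0,"hand":-1},
    {"ax":0,"ay":0,"az":0,"x":-0.175,"y":-0.174,"z":0,"hand":-1},
    {"ax":0,"ay":0,"az":0,"x":0,"y":0,"z":0,"hand":-1},
    {"ax":0,"ay":0,"az":0,"x":0,"y":0,"z":0.25,"hand":-1}
  ]
}}

```text
t: 9.0
eef_pos: [0.4837, -0.0934, 0.1803]
orientation: [0.725, 0.689, 0.003, 0.005]
ft_force: [0.5, 0.5, -1.0]
width: 0.0912
finger_force: 0.0
```

```bash
cat >> h.py <<'E'
def weigh(n=8):
    f=[];j=[]
    for _ in range(n): camera('wrist'); s=read_state(); f.append(s['ft_force']); j.append(s['joint_efforts'])
    print('F mean',np.mean(f,0).round(2),'sd',np.std(f,0).round(2),'eff',np.mean(j,0).round(2),'t',s['t'])
E
python3 - <<'E'
from h import *
weigh(); go(.4785,-.095,.045,87.0)
c=shot('wrist','w3.png')
E
```

```text
F mean [-0.21 -0.31 -0.67] sd [1.39 0.46 1.77] eff [ -0.1  -35.07 -22.62   0.06  -0.13   0.  ] t 9.4
at [ 0.4808 -0.0934  0.1789] yaw 87.05 tilt 0.18 | turn az 0.0004 shift [-0.0084 -0.0112  0.6693] w 0.091 F [ 0.26 -0.63 -0.71] ff 0.0 t 9.4
```

View pics/w3.png

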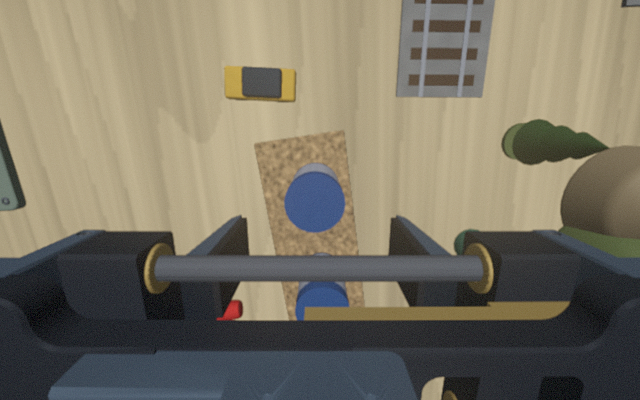

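The first tin's lid is centred at (315,202), with its left and right edges at 285 and 345, between the fingers. I'll triangulate it with the top view.

```bash
python3 - <<'E'
from h import *
c=shot('wrist');T=shot('top')
h=cv2.cvtColor(c['color'],cv2.COLOR_BGR2HSV).astype(int); m=((h[...,0]>100)&(h[...,0]<125)&(h[...,1]>150)&(h[...,2]>60)).astype(np.uint8)
m[240:]=0; m[:,:270]=0; m[:,370:]=0
(x,y),r=cv2.minEnclosingCircle(np.argwhere(m)[:,::-1].astype(np.float32)); print(x,y,r, onz(c,(x,y),.089).round(4), tri((c,(x,y)),(T,(386.5,201.9))).round(4))
for p in((481.6,193.5),(433.9,199.9),(386.5,201.9)): print(onz(T,p,.089).round(4))
go(.4785,-.095,.045,87)
E
```

```text
0.0 0.0 0.0 [0.2307 0.0918 0.089 ] [ 0.4675 -0.0403  0.3455]
[ 0.4927 -0.3321  0.089 ]
[ 0.4798 -0.2116  0.089 ]
[ 0.4778 -0.0933  0.089 ]
at [ 0.48   -0.0936  0.1782] yaw 87.02 tilt 0.1 | turn az 0.0001 shift [-0.0074 -0.007   0.6661] w 0.0912 F [-0.36  0.43  0.25] ff 0.0 t 9.55
```

Emit:
{"method": "send_rows", "body": {
  "steps": [
    {"ax":0,"ay":0,"az":0,"x":-0.004,"y":-0.008,"z":0.1,"hand":-1},
    {"ax":0,"ay":0,"az":0,"x":0,"y":0,"z":0.2,"hand":-1},
    {"ax":0,"ay":0,"az":0,"x":0,"y":0,"z":0.2,"hand":-1},
    {"ax":0,"ay":0,"az":0,"x":0,"y":0,"z":0.12,"hand":-1},
    {"ax":0,"ay":0,"az":0,"x":0,"y":0,"z":0.046,"hand":-1},
    {"ax":0,"ay":0,"az":0,"x":0,"y":0,"z":0,"hand":-1},
    {"ax":0,"ay":0,"az":0,"x":0,"y":0,"z":0,"hand":1},
    {"ax":0,"ay":0,"az":0,"x":0,"y":0,"z":0,"hand":1},
    {"ax":0,"ay":0,"az":0,"x":0,"y":0,"z":0,"hand":1},
    {"ax":0,"ay":0,"az":0,"x":0,"y":0,"z":0,"hand":1},
    {"ax":0,"ay":0,"az":0,"x":0,"y":0,"z":0,"hand":1}
  ]
}}

```text
t: 10.92
eef_pos: [0.4777, -0.0943, 0.0445]
orientation: [0.725, 0.688, 0.0, 0.0]
ft_force: [-0.7, -0.2, 4.1]
width: 0.0574
finger_force: 30.0
```

```bash
python3 - <<'E'
from h import *
go(.48,-.093,.045,87)
E
```

```text
at [ 0.4777 -0.0943  0.0445] yaw 87.01 tilt 0.01 | turn az 0.0001 shift [ 0.0073  0.0109 -0.0024] w 0.0574 F [-0.74 -0.19  4.14] ff 30.000610649585724 t 10.93
```

Emit:
{"method": "send_rows", "body": {
  "steps": [
    {"ax":0,"ay":0,"az":0,"x":0,"y":0,"z":-0.05,"hand":1},
    {"ax":0,"ay":0,"az":0,"x":0,"y":0,"z":-0.1,"hand":1},
    {"ax":0,"ay":0,"az":0,"x":0,"y":0,"z":-0.05,"hand":1},
    {"ax":0,"ay":0,"az":0,"x":0,"y":0,"z":0,"hand":1},
    {"ax":0,"ay":0,"az":0,"x":0,"y":0,"z":0,"hand":1},
    {"ax":0,"ay":0,"az":0,"x":0,"y":0,"z":0,"hand":1},
    {"ax":0,"ay":0,"az":0,"x":0,"y":0,"z":0,"hand":1}
  ]
}}

```text
t: 11.8
eef_pos: [0.4775, -0.0943, 0.0837]
orientation: [0.725, 0.688, -0.0, -0.0]
ft_force: [-0.3, -0.3, -1.9]
width: 0.0577
finger_force: 30.0
```

```bash
python3 - <<'E'
from h import *
weigh(10); go(.48,-.093,.047,87)
E
```

```text
F mean [-0.13 -0.3  -2.71] sd [0.43 0.45 0.26] eff [ -0.   -37.07 -19.09   0.06   0.05  -0.  ] t 12.3
at [ 0.4778 -0.0943  0.0842] yaw 87.01 tilt 0.01 | turn az 0.0001 shift [0.0072 0.0108 0.1858] w 0.0577 F [ 0.38  0.63 -2.92] ff 29.999546706676483 t 12.3
```

Emit:
{"method": "send_rows", "body": {
  "steps": [
    {"ax":0,"ay":0,"az":0,"x":0,"y":0,"z":0.1,"hand":1},
    {"ax":0,"ay":0,"az":0,"x":0,"y":0,"z":0.07,"hand":1},
    {"ax":0,"ay":0,"az":0,"x":0,"y":0,"z":0.026,"hand":1},
    {"ax":0,"ay":0,"az":0,"x":0,"y":0,"z":0,"hand":1},
    {"ax":0,"ay":0,"az":0,"x":0,"y":0,"z":0,"hand":1},
    {"ax":0,"ay":0,"az":0,"x":0,"y":0,"z":0,"hand":-1},
    {"ax":0,"ay":0,"az":0,"x":0,"y":0,"z":0,"hand":-1},
    {"ax":0,"ay":0,"az":0,"x":0,"y":0,"z":0,"hand":-1},
    {"ax":0,"ay":0,"az":0,"x":0,"y":0,"z":0,"hand":-1},
    {"ax":0,"ay":0,"az":0,"x":0,"y":0,"z":-0.1,"hand":-1},
    {"ax":0,"ay":0,"az":0,"x":0,"y":0,"z":-0.25,"hand":-1},
    {"ax":0,"ay":0,"az":0,"x":0,"y":0,"z":-0.2,"hand":-1},
    {"ax":0,"ay":0,"az":0,"x":-0.2,"y":0.014,"z":-0.1,"hand":-1},
    {"ax":0,"ay":0,"az":0,"x":-0.2,"y":0.014,"z":0,"hand":-1},
    {"ax":0,"ay":0,"az":0,"x":-0.189,"y":0.013,"z":0,"hand":-1},
    {"ax":0,"ay":0,"az":0,"x":0,"y":0,"z":0,"hand":-1},
    {"ax":0,"ay":0,"az":0,"x":0,"y":0,"z":0,"hand":-1},
    {"ax":0,"ay":0,"az":0,"x":0,"y":0,"z":0,"hand":-1}
  ]
}}

```text
t: 14.55
eef_pos: [0.4797, -0.2114, 0.1749]
orientation: [0.725, 0.689, -0.0, -0.0]
ft_force: [-0.4, 0.5, 0.4]
width: 0.0911
finger_force: 0.0
```

```bash
python3 - <<'E'
from h import *
weigh(10); go(.480,-.2125,.045,87)
c=shot('wrist')
cv2.imwrite('pics/w4.png',c['color'][:300])
E
```

```text
F mean [-0.1   0.09  0.12] sd [0.4  0.55 0.4 ] eff [-1.000e-02 -3.713e+01 -2.186e+01  5.000e-02  6.000e-02  0.000e+00] t 15.05
at [ 0.4798 -0.2123  0.175 ] yaw 87.01 tilt 0.01 | turn az 0.0001 shift [-0.0009  0.0011  0.6499] w 0.091 F [ 0.53  0.42 -0.43] ff 0.0 t 15.05
```

View pics/w4.png

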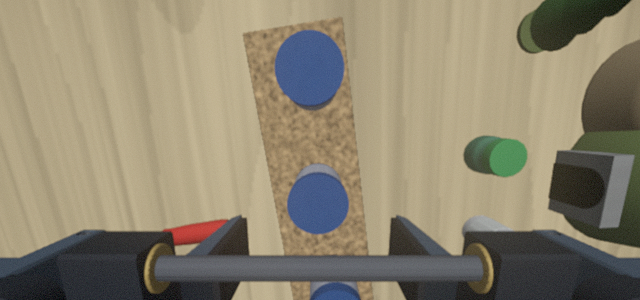

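The first tin is back upright at (310,68), and the second is centred between the fingers at (318,204). The first weighs about 2.8 N.

Emit:
{"method": "send_rows", "body": {
  "steps": [
    {"ax":0,"ay":0,"az":0,"x":0,"y":0,"z":0.1,"hand":-1},
    {"ax":0,"ay":0,"az":0,"x":0,"y":0,"z":0.2,"hand":-1},
    {"ax":0,"ay":0,"az":0,"x":0,"y":0,"z":0.2,"hand":-1},
    {"ax":0,"ay":0,"az":0,"x":0,"y":0,"z":0.1,"hand":-1},
    {"ax":0,"ay":0,"az":0,"x":0,"y":0,"z":0.05,"hand":-1},
    {"ax":0,"ay":0,"az":0,"x":0,"y":0,"z":0,"hand":-1},
    {"ax":0,"ay":0,"az":0,"x":0,"y":0,"z":0,"hand":1},
    {"ax":0,"ay":0,"az":0,"x":0,"y":0,"z":0,"hand":1},
    {"ax":0,"ay":0,"az":0,"x":0,"y":0,"z":0,"hand":1},
    {"ax":0,"ay":0,"az":0,"x":0,"y":0,"z":0,"hand":1},
    {"ax":0,"ay":0,"az":0,"x":0,"y":0,"z":0,"hand":1},
    {"ax":0,"ay":0,"az":0,"x":0,"y":0,"z":-0.05,"hand":1},
    {"ax":0,"ay":0,"az":0,"x":0,"y":0,"z":-0.1,"hand":1},
    {"ax":0,"ay":0,"az":0,"x":0,"y":0,"z":-0.05,"hand":1},
    {"ax":0,"ay":0,"az":0,"x":0,"y":0,"z":0,"hand":1},
    {"ax":0,"ay":0,"az":0,"x":0,"y":0,"z":0,"hand":1},
    {"ax":0,"ay":0,"az":0,"x":0,"y":0,"z":0,"hand":1},
    {"ax":0,"ay":0,"az":0,"x":0,"y":0,"z":0,"hand":1}
  ]
}}

```text
t: 17.35
eef_pos: [0.4795, -0.2123, 0.0845]
orientation: [0.725, 0.688, -0.0, -0.0]
ft_force: [0.0, -1.0, -2.9]
width: 0.0578
finger_force: 30.0
```

```bash
python3 - <<'E'
from h import *
weigh(10); go(.480,-.2123,.045,87)
E
```

```text
F mean [ 0.08  0.02 -3.45] sd [0.43 0.6  0.45] eff [  0.   -40.74 -19.84   0.05   0.07  -0.  ] t 17.85
at [ 0.4798 -0.2124  0.085 ] yaw 87.01 tilt 0.01 | turn az 0.0001 shift [0.0006 0.0009 0.1998] w 0.0576 F [ 0.55 -0.31 -3.67] ff 29.99947875738144 t 17.85
```

Emit:
{"method": "send_rows", "body": {
  "steps": [
    {"ax":0,"ay":0,"az":0,"x":0,"y":0,"z":0.1,"hand":1},
    {"ax":0,"ay":0,"az":0,"x":0,"y":0,"z":0.07,"hand":1},
    {"ax":0,"ay":0,"az":0,"x":0,"y":0,"z":0.028,"hand":1},
    {"ax":0,"ay":0,"az":0,"x":0,"y":0,"z":0,"hand":1},
    {"ax":0,"ay":0,"az":0,"x":0,"y":0,"z":0,"hand":1},
    {"ax":0,"ay":0,"az":0,"x":0,"y":0,"z":0,"hand":-1},
    {"ax":0,"ay":0,"az":0,"x":0,"y":0,"z":0,"hand":-1},
    {"ax":0,"ay":0,"az":0,"x":0,"y":0,"z":0,"hand":-1},
    {"ax":0,"ay":0,"az":0,"x":0,"y":0,"z":0,"hand":-1},
    {"ax":0,"ay":0,"az":0,"x":0,"y":0,"z":-0.1,"hand":-1},
    {"ax":0,"ay":0,"az":0,"x":0,"y":0,"z":-0.25,"hand":-1},
    {"ax":0,"ay":0,"az":0,"x":0,"y":0,"z":-0.2,"hand":-1},
    {"ax":0,"ay":0,"az":0,"x":-0.2,"y":0.032,"z":-0.1,"hand":-1},
    {"ax":0,"ay":0,"az":0,"x":-0.2,"y":0.032,"z":0,"hand":-1},
    {"ax":0,"ay":0,"az":0,"x":-0.198,"y":0.032,"z":0,"hand":-1},
    {"ax":0,"ay":0,"az":0,"x":0,"y":0,"z":0,"hand":-1},
    {"ax":0,"ay":0,"az":0,"x":0,"y":0,"z":0,"hand":-1}
  ]
}}

```text
t: 19.98
eef_pos: [0.4923, -0.3322, 0.175]
orientation: [0.725, 0.688, 0.0, -0.001]
ft_force: [0.2, 1.0, 0.1]
width: 0.0912
finger_force: 0.0
```

```bash
python3 - <<'E'
from h import *
go(.493,-.334,.045,87)
c=shot('wrist')
cv2.imwrite('pics/w5.png',c['color'][:300])
E
```

```text
at [ 0.4923 -0.3322  0.175 ] yaw 86.99 tilt 0.08 | turn az -0.0001 shift [-0.009   0.0039  0.65  ] w 0.0912 F [0.15 1.05 0.13] ff 0.0 t 19.98
```

View pics/w5.png

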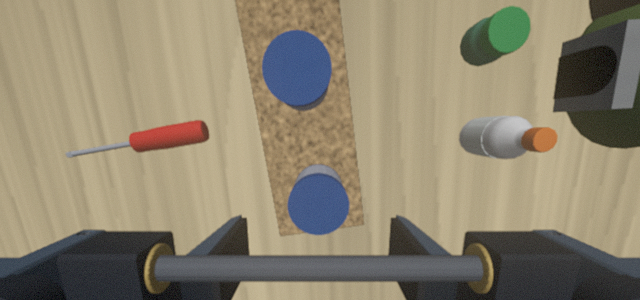

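The second tin is back upright at (297,68), and the third is centred at (318,204). I'll grip the third and weigh it.

Emit:
{"method": "send_rows", "body": {
  "steps": [
    {"ax":0,"ay":0,"az":0,"x":0,"y":0,"z":0.1,"hand":-1},
    {"ax":0,"ay":0,"az":0,"x":0,"y":0,"z":0.2,"hand":-1},
    {"ax":0,"ay":0,"az":0,"x":0,"y":0,"z":0.2,"hand":-1},
    {"ax":0,"ay":0,"az":0,"x":0,"y":0,"z":0.1,"hand":-1},
    {"ax":0,"ay":0,"az":0,"x":0,"y":0,"z":0.05,"hand":-1},
    {"ax":0,"ay":0,"az":0,"x":0,"y":0,"z":0,"hand":-1},
    {"ax":0,"ay":0,"az":0,"x":0,"y":0,"z":0,"hand":1},
    {"ax":0,"ay":0,"az":0,"x":0,"y":0,"z":0,"hand":1},
    {"ax":0,"ay":0,"az":0,"x":0,"y":0,"z":0,"hand":1},
    {"ax":0,"ay":0,"az":0,"x":0,"y":0,"z":0,"hand":1},
    {"ax":0,"ay":0,"az":0,"x":0,"y":0,"z":0,"hand":1},
    {"ax":0,"ay":0,"az":0,"x":0,"y":0,"z":-0.05,"hand":1},
    {"ax":0,"ay":0,"az":0,"x":0,"y":0,"z":-0.1,"hand":1},
    {"ax":0,"ay":0,"az":0,"x":0,"y":0,"z":-0.05,"hand":1},
    {"ax":0,"ay":0,"az":0,"x":0,"y":0,"z":0,"hand":1},
    {"ax":0,"ay":0,"az":0,"x":0,"y":0,"z":0,"hand":1},
    {"ax":0,"ay":0,"az":0,"x":0,"y":0,"z":0,"hand":1},
    {"ax":0,"ay":0,"az":0,"x":0,"y":0,"z":0,"hand":1}
  ]
}}

```text
t: 22.28
eef_pos: [0.4925, -0.3327, 0.0848]
orientation: [0.725, 0.688, -0.0, -0.0]
ft_force: [-0.8, -0.7, -6.1]
width: 0.0578
finger_force: 30.0
```

```bash
python3 - <<'E'
from h import *
weigh(10); go(.6385,.2105,.20,87)
E
```

```text
F mean [ 0.01 -0.03 -5.44] sd [0.58 0.59 0.66] eff [ 0.000e+00 -4.838e+01 -2.174e+01  4.000e-02  8.000e-02 -0.000e+00] t 22.775
at [ 0.4927 -0.3328  0.0854] yaw 87.01 tilt 0.01 | turn az 0.0001 shift [ 2.7511  0.5857 -0.573 ] w 0.0577 F [-0.53  0.68 -4.67] ff 29.999164044857025 t 22.77
```

The third tin weighs about 5.5 N, against 2.8 and 3.5 N, so it is the heaviest. I'll lift it well clear and carry it over the wagon.

Emit:
{"method": "send_rows", "body": {
  "steps": [
    {"ax":0,"ay":0,"az":0,"x":0,"y":0,"z":-0.15,"hand":1},
    {"ax":0,"ay":0,"az":0,"x":0,"y":0,"z":-0.25,"hand":1},
    {"ax":0,"ay":0,"az":0,"x":0,"y":0,"z":-0.25,"hand":1},
    {"ax":0,"ay":0,"az":0,"x":0,"y":0,"z":-0.1,"hand":1},
    {"ax":0,"ay":0,"az":0,"x":0.1,"y":0.02,"z":0,"hand":1},
    {"ax":0,"ay":0,"az":0,"x":0.19,"y":0.041,"z":0,"hand":1},
    {"ax":0,"ay":0,"az":0,"x":0.21,"y":0.045,"z":0,"hand":1},
    {"ax":0,"ay":0,"az":0,"x":0.21,"y":0.045,"z":0,"hand":1},
    {"ax":0,"ay":0,"az":0,"x":0.21,"y":0.045,"z":0,"hand":1},
    {"ax":0,"ay":0,"az":0,"x":0.21,"y":0.045,"z":0,"hand":1},
    {"ax":0,"ay":0,"az":0,"x":0.21,"y":0.045,"z":0,"hand":1},
    {"ax":0,"ay":0,"az":0,"x":0.21,"y":0.045,"z":0,"hand":1},
    {"ax":0,"ay":0,"az":0,"x":0.21,"y":0.045,"z":0,"hand":1},
    {"ax":0,"ay":0,"az":0,"x":0.21,"y":0.045,"z":0,"hand":1},
    {"ax":0,"ay":0,"az":0,"x":0.21,"y":0.045,"z":0,"hand":1},
    {"ax":0,"ay":0,"az":0,"x":0.21,"y":0.045,"z":0,"hand":1},
    {"ax":0,"ay":0,"az":0,"x":0.21,"y":0.045,"z":0,"hand":1},
    {"ax":0,"ay":0,"az":0,"x":0.11,"y":0.02,"z":0,"hand":1},
    {"ax":0,"ay":0,"az":0,"x":0.05,"y":0.01,"z":0,"hand":1},
    {"ax":0,"ay":0,"az":0,"x":0,"y":0,"z":0,"hand":1}
  ]
}}

```text
t: 25.28
eef_pos: [0.6381, 0.212, 0.2347]
orientation: [0.725, 0.689, -0.001, -0.0]
ft_force: [0.3, -0.0, -5.7]
width: 0.0578
finger_force: 30.0
```

```bash
python3 - <<'E'
from h import *
go(.6385,.2105,.195,87)
E
```

```text
at [0.6381 0.212  0.2347] yaw 87.03 tilt 0.1 | turn az 0.0002 shift [-0.0075  0.0022  0.1984] w 0.0578 F [ 0.35 -0.02 -5.67] ff 29.999159574508667 t 25.27
```

Emit:
{"method": "send_rows", "body": {
  "steps": [
    {"ax":0,"ay":0,"az":0,"x":-0.004,"y":0,"z":0.08,"hand":1},
    {"ax":0,"ay":0,"az":0,"x":-0.003,"y":0,"z":0.08,"hand":1},
    {"ax":0,"ay":0,"az":0,"x":0,"y":0,"z":0.03,"hand":1},
    {"ax":0,"ay":0,"az":0,"x":0,"y":0,"z":0,"hand":1},
    {"ax":0,"ay":0,"az":0,"x":0,"y":0,"z":0,"hand":1},
    {"ax":0,"ay":0,"az":0,"x":0,"y":0,"z":0,"hand":1},
    {"ax":0,"ay":0,"az":0,"x":0,"y":0,"z":0,"hand":1},
    {"ax":0,"ay":0,"az":0,"x":0,"y":0,"z":0,"hand":1}
  ]
}}

```text
t: 26.28
eef_pos: [0.6385, 0.211, 0.1975]
orientation: [0.725, 0.688, 0.0, 0.0]
ft_force: [-0.4, -0.2, -6.4]
width: 0.0576
finger_force: 30.0
```

```bash
python3 - <<'E'
from h import *
go(.6385,.2105,.197,87)
S=shot('side','final.png')
E
```

```text
at [0.6385 0.211  0.1975] yaw 87.01 tilt 0.02 | turn az 0.0001 shift [-0.0023  0.0001  0.0025] w 0.0576 F [-0.36 -0.21 -6.43] ff 29.999219477176666 t 26.27
```

View pics/final.png

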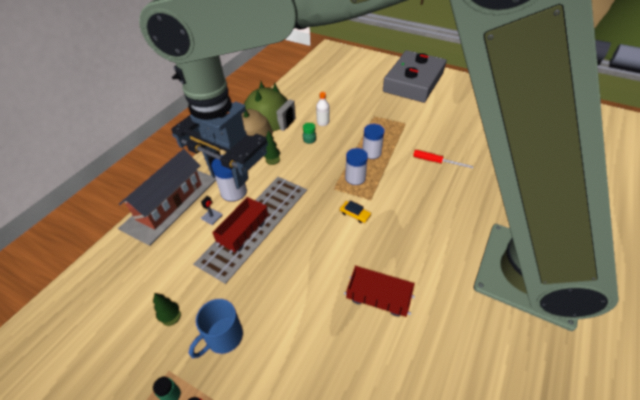

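The wagon stands on the siding at (241,223), level with the signal. The tin is held upright above it at (230,183), the two lighter tins are back on the mat at (374,140) and (357,166), and nothing else has moved.

```bash
python3 -c "
from cell import *
print(close_job())"
```

```text
the job is handed in; nothing more can be done
None
```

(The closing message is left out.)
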